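Hold a splash guard against its sprung stop

ROBOT

A 6-joint arm with a two-finger parallel gripper is mounted at the origin on the work surface. World frame = base frame: x ahead of the robot, y to its left, z up, the work surface at z = 0. Lengths are in m, angles in rad, forces in N, time in s.
With the tool pointing down it reaches from about 0.375 to 0.825 m from the base axis. Payload 5.5 kg.
Tool frame: the origin (TCP) lies midway between the tips of the shut fingers; the grasp point (between the pads) lies 19 mm behind it; z points along the fingers, x is the direction in which the jaws open and shut, and the axes are right-handed (so a half turn about z gives the same grasp; the last joint's range is limited). The gripper opens to 85 mm and grips with 20 to 120 N. Pads are 22 mm wide; open, the fingers measure 114 mm over their backs; the gripper's body (76 mm by 85 mm) begins 54 mm behind the grasp point. The pads swing forward as they close: fully open they stand 13 mm farther back than shut.
Start: joints at [1.22, 0.314, -0.047, 1.21, 0, 1.571], TCP at [0.206, 0.563, 0.231] pointing down, gripper open.
Joint ranges: [-2.67, 2.67], [-0.69, 1.73], [-1.03, 1.25], [-2.08, 2.16], [-1.42, 1.45], [-3.14, 3.14]. Speed limits (rad/s): [2.39, 2.39, 3.01, 3.14, 3.14, 3.14].

INTERFACE

Orientations are given as a rotation vector (axis times angle).
In Python, from cell import get_obs, cams, r gives the robot as it stands.
- The arm moves only by the tool send_rows, never from a script. Its argument "motion" is a list of rows, each an object with "delta_pos": the shift along the tool's x, y, z in mm, a list of three; "dr": the turn, a rotation vector about the tool's x, y, z in rad, a list of three; "grip": the opening in per cent of the stroke, from 0 (shut) to 100 (fully open). In form: [{"delta_pos": [tx, ty, tz], "dr": [ax, ay, az], "grip": grip}, ...]. A call has 1 to 5 rows; each row is the pose to reach, as a shift and turn from the pose commanded when the call began, along the tool's axes at that moment; what a row does not reach only later rows make up. A row lasts 1/12 s, in which the tool goes at most 41.7 mm and 7.16 degrees, less where a joint would pass 70% of its speed; a pose out of reach is approached as far as the arm can. A call with a gripper value outside its range is refused whole. The fingers move at their own pace and stop on an object; "newtons" is the grip in N (left out, the last holds). Time passes only in rows, so rows that repeat a pose let the fingers close. It gives the time, the measured TCP pose, the force and the opening at its end, in the units of the state.
- get_obs(): the state, without advancing time (a new reading comes with each control period).
- cams.read_camera(name): name is "scene" or "top" or "wrist"; returns a dict with "image" (420x560x3 uint8, red, green, blue), "intrinsics" (3x3 intrinsics, pixels), "R" (3x3) and "t" (3): a world point X has camera coordinates R X + t. Camera axes: x right, y down, z forward; pixel columns grow to the right and rows downward; lengths in m; the calibration is good to about 2 mm. A picture is of the moment at which its call begins. There is no depth.
- r.hand_in(): hands the job in, once; it reports no verdict.
The state is a dict: "time": time; "joints": joint angles; "qvel": joint speeds; "joint_torque": joint torques, N m; "eef_pos": TCP position; "tcp_rot": TCP orientation; "contact_force": force on the tool from outside, world axes, zero at the start; "ft_torque": the same for the moment, N m; "grip_width": opening from 0.0 (shut) to 1.0 (fully open).
Only numpy, scipy, OpenCV 4.12 (cv2) and the standard library are available. Lean on these libraries where they do the work, as an engineer would, in place of code of your own. Each camera call takes 0.05 s, during which the arm holds its last target.

TASK

Take the larger white guard panel out of the rack and lower it, upright, fully down into the slot of the aluminium base rail, well clear of the sprung end stop. Then slide it along the slot against the stop's pad until the pad is pushed about half way in (about 8 N), never to the end of its travel, and keep it steady there for a few seconds, finishing while you still hold it so that a colleague can do up the thumbscrews. Leave the smaller panel, the bottle and the beaker where they are.

Things in the scene. Friction and masses are not known exactly. Their poses are not given: they have to be found in the camera images.
- panel: the larger guard panel, white plastic, loose, about 0.12 kg: a flat slab 8 thick (own x) x 140 long (own y) x 110 high (own z), standing upright on its long edge in a slot of the rack. Origin at the centre of its underside.
- small_panel: the smaller white panel, 8 thick (x) x 90 long (y) x 80 high (z), upright in the other slot of the rack, 80 away from the larger one; to be left there. Origin at the centre of its underside.
- rack: grey plastic rack, fixed: a base 180 (x) x 150 (y) x 10 thick with two slots along its y at x = -40 and x = +40, each 11 wide between ribs 30 high (10 thick); the slot floors are at z = 10, the rib tops at z = 40. Origin at the centre of its underside. Either panel may stand in either slot.
- rail: aluminium base rail, fixed to the bench: base plate 100 wide (x) x 280 long (y, -105 to +175), 8 thick, slot along y at x = 0. Two black thumbscrews stick out on the -x side at z = 24, to x = -41. At the +y end a steel post, 55 wide, y = 151 to 169, top at z = 118, carries the sprung stop. Origin on the underside, below the slot's centre.
- slot_centre (a point): centre of the slot's floor, axes as the rail's: 8 above the rail's underside. The slot is 10.5 wide (x), 200 long (y, -100 to +100), open at both ends; straight walls rise 32 above this floor, then lips flare to a mouth 22 wide, 43 above it.
- pad_face (a point): centre of the stop's flat face, which looks to the rail's -y: a grey rubber pad 44 wide x 40 high x 10 thick on steel guide pins. At rest it lies at rail x = 0, y = 110, z = 92 and it moves to the rail's +y as it is pushed in. A 140 long panel centred on the slot ends 40 short of it.
- stop_pad (a joint): how far the pad is pushed in, in m: 0 at rest, 0.020 at the end of its travel. It is sprung: 2 N at first touch, rising 0.6 N per mm to 8 N at 0.010 (half way) and 14 N at 0.020; it pushes the panel back when let go.
- reagent: amber glass bottle, 68 across, 150 high, beyond the work. Origin at the centre of its underside.
- beaker: glass beaker, 70 across, 90 high, beyond the work. Origin at the centre of its underside.
There are look-alikes about, which are no part of the job. Leave any brown or orange look-alike of the panel alone.

How it is judged:
By the outcome, as a careful person would: the job done as asked, in the order asked, and still so for the second after the job is handed in, while the arm keeps its last pose, push and grip.
It also fails if it takes over 61 s, if anything falls off the work surface, if the arm or the gripper's body presses on something with over 40 N, if the wrist force passes 120 N, or if a joint passes its speed limit or range.

## Working session

There is one attempt and no reset: what is moved stays moved. The work goes in short steps, Python scripts to look and compute and a tool call to move; the robot and the scene stay as the last step left them, time stands still between calls to the robot, and variables do not carry over. Pictures are saved under pics/ and viewed, and the job is handed in when it is done.

Besides the shell and the picture viewer there is one more tool, called after ">>>" as a command line: name --argument value ..., lists and objects as JSON in quotes. send_rows: Moves the arm, as the interface text tells. Its arguments: {"type":"object","properties":{"motion":{"type":"array"},"newtons":{"type":"number"}},"required":["motion"]}

```bash
mkdir -p pics; ls
cat > h.py <<'E'
import numpy as np, cv2
from cell import get_obs, cams, r
def snap(n,f):
    c=cams.read_camera(n); np.savez('pics/'+f+'.npz',**{k:np.array(v) for k,v in c.items()})
    cv2.imwrite('pics/'+f+'.png',cv2.cvtColor(c['image'],cv2.COLOR_RGB2BGR)); return c
def load(f): return dict(np.load('pics/'+f+'.npz'))
def ray(c,uv):
    K,R,t=map(np.array,(c['intrinsics'],c['R'],c['t']))
    p=cv2.undistortPoints(np.array([[uv]],float),K,None)[0,0]
    d=R.T@np.array([p[0],p[1],1]); return -R.T@t,d/np.linalg.norm(d)
def onz(c,uv,z):
    o,d=ray(c,uv); return o+d*(z-o[2])/d[2]
def proj(c,X):
    return cv2.projectPoints(np.array(X,float).reshape(-1,1,3),cv2.Rodrigues(np.array(c['R'],float))[0],np.array(c['t'],float),np.array(c['intrinsics'],float),None)[0].reshape(-1,2)
E
python3 - <<'E'
from h import *
for n in ('scene','top','wrist'): c=snap(n,n+'0'); print(n,c['intrinsics'],-np.array(c['R']).T@c['t'])
print(get_obs())
E
```

```text
pics
scene [[512.04008011   0.         285.54018312]
 [  0.         512.04008011 207.73037715]
 [  0.           0.           1.        ]] [1.20194344 0.63674007 1.03322275]
top [[517.39098222   0.         281.09294844]
 [  0.         517.39098222 211.69615083]
 [  0.           0.           1.        ]] [ 0.2347317  -0.05526426  1.40998834]
wrist [[333.38380003   0.         278.70809384]
 [  0.         333.38380003 215.23941318]
 [  0.           0.           1.        ]] [0.13379428 0.59069675 0.37303524]
{'time': 0.15, 'joints': array([ 1.21998192e+00,  3.14064284e-01, -4.78319535e-02,  1.21021768e+00,
        5.14454260e-05,  1.57080648e+00]), 'qvel': array([ 0.00162021, -0.00219896,  0.00406505, -0.00107405, -0.00110479,
       -0.00017815]), 'joint_torque': array([ 1.43667990e-04, -5.40044975e+01,  3.40059435e+01,  1.31982006e-02,
        8.90537922e-05, -4.81382230e-06]), 'eef_pos': array([0.20602921, 0.56304518, 0.23063987]), 'tcp_rot': array([ 2.57444111e+00,  1.79927130e+00, -1.74230754e-03]), 'contact_force': array([ 0.92431039, -0.27896339, -0.1804156 ]), 'ft_torque': array([ 0.03391176,  0.04678709, -0.00127921]), 'grip_width': 1.0019833859276486}
```

View pics/scene0.png

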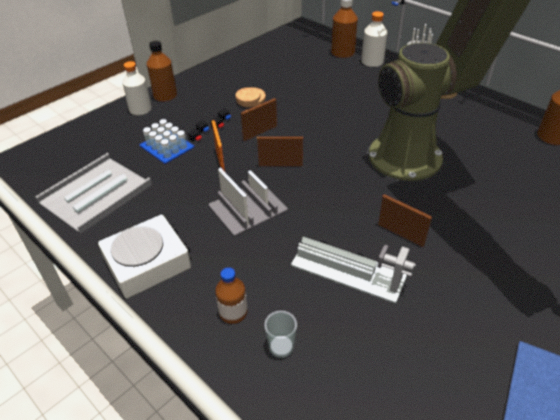

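View pics/top0.png

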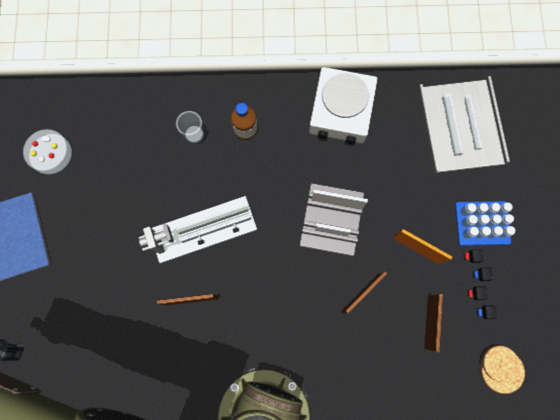

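View pics/wrist0.png

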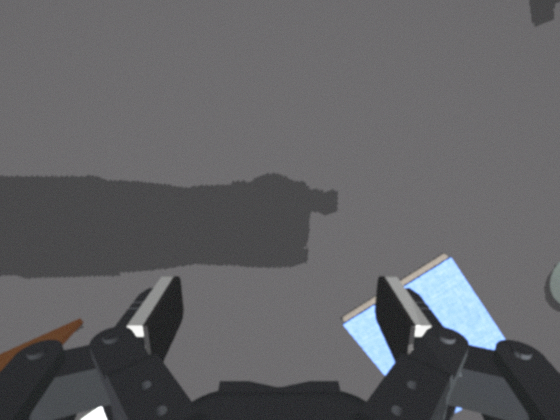

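The top view has the rail at (200,230), with its stop post at the left end (155,240), and the rack at (333,220). Two white panels stand in the rack: a longer one at (338,197) and a shorter one at (333,229). The brown and orange slabs, at (188,299), (366,292), (434,322) and (423,247), are look-alikes. I'll enlarge the crops next.

Run:
```python
from h import *
a=cv2.imread('pics/top0.png')
cv2.imwrite('pics/c1.png',cv2.resize(a[170:270,285:385],None,fx=6,fy=6,interpolation=cv2.INTER_CUBIC))
cv2.imwrite('pics/c2.png',cv2.resize(a[185:275,130:265],None,fx=5.9,fy=5.9,interpolation=cv2.INTER_CUBIC))
a=cv2.imread('pics/scene0.png')
cv2.imwrite('pics/c3.png',cv2.resize(a[160:240,200:300],None,fx=7,fy=7,interpolation=cv2.INTER_CUBIC))
cv2.imwrite('pics/c4.png',cv2.resize(a[225:305,285:420],None,fx=5.9,fy=5.9,interpolation=cv2.INTER_CUBIC))
```

```text
(no output)
```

View pics/c1.png

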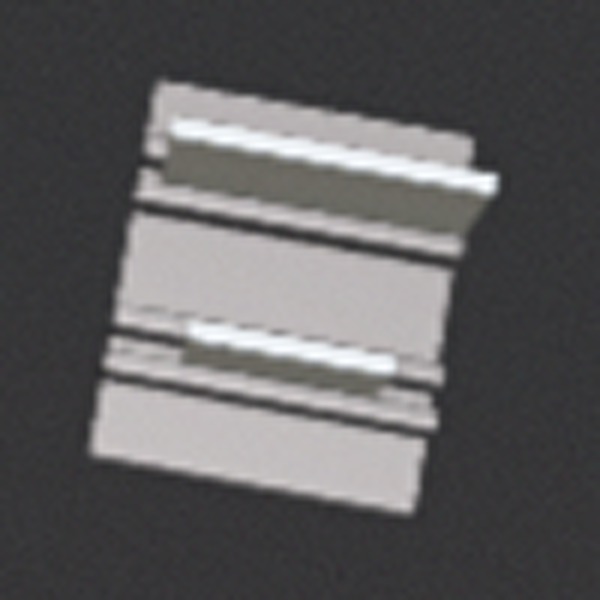

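View pics/c2.png

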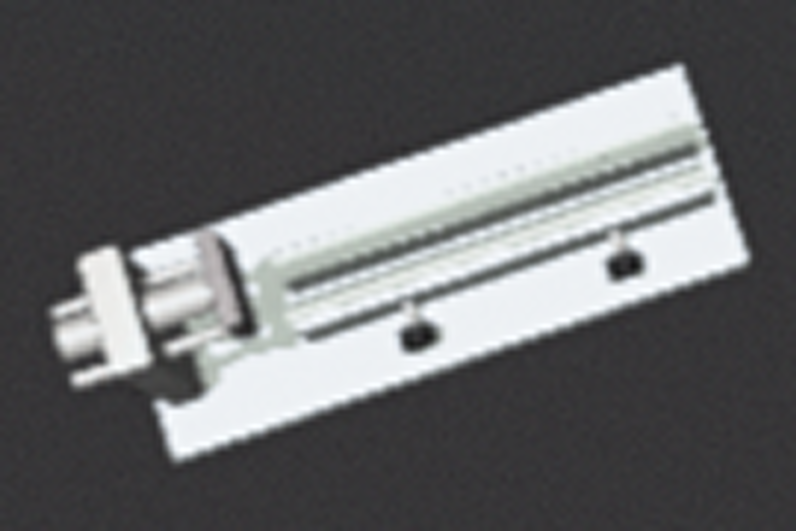

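View pics/c3.png

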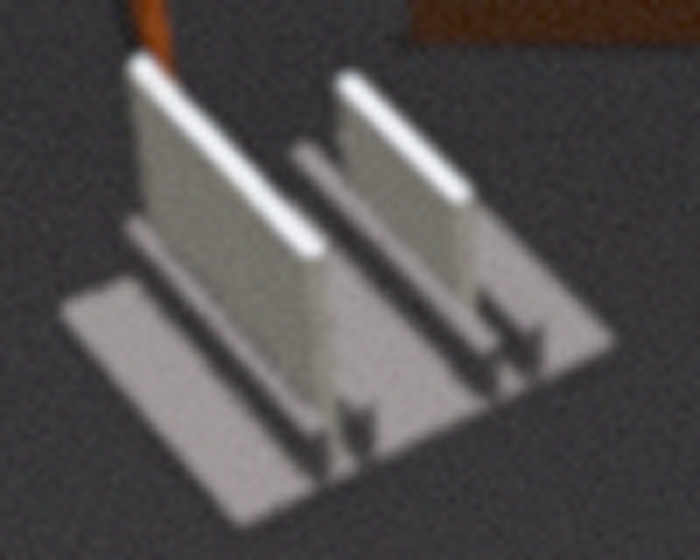

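View pics/c4.png

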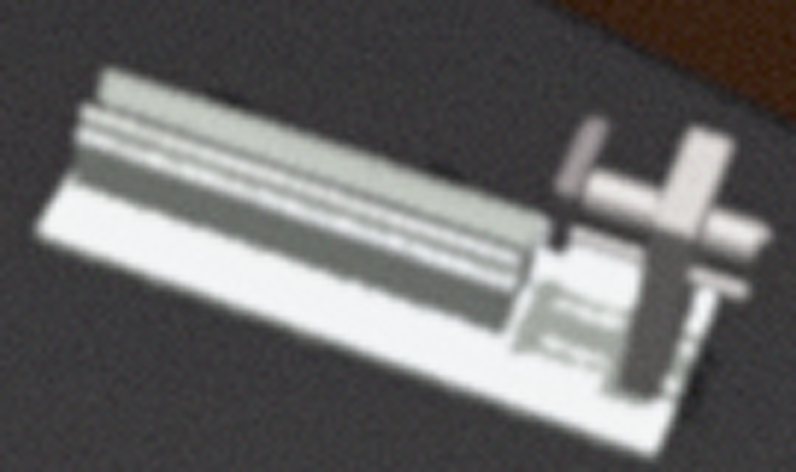

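```bash
cat > m.py <<'E'
from h import *
c=load('top0'); s=load('scene0')
def blob(c,box,lo,pt):
    im=c['image'].astype(int).min(2); m=np.zeros(im.shape,np.uint8); x0,y0,x1,y1=box
    m[y0:y1,x0:x1]=(im[y0:y1,x0:x1]>lo)*255
    n,l,st,ce=cv2.connectedComponentsWithStats(m,connectivity=4)
    k=max(range(1,n),key=lambda i:st[i,4]); 
    return (l==k).astype(np.uint8)
def rect(c,m,z):
    ys,xs=np.nonzero(m); P=np.array([onz(c,(x,y),z)[:2] for x,y in zip(xs,ys)],np.float32)
    (cx,cy),(w,h),a=cv2.minAreaRect(P)
    mu=P.mean(0); e,V=np.linalg.eigh(np.cov((P-mu).T)); v=V[:,1]; v=v*np.sign(v[1])
    return mu,(cx,cy),(w,h),np.degrees(np.arctan2(-v[0],v[1])),len(P)
if __name__=='__main__':
    print('panel top',rect(c,blob(c,(305,180,375,212),225,None),.120))
    print('panel scene',rect(s,blob(s,(215,160,255,200),215,None),.120))
    print('small top',rect(c,blob(c,(305,215,365,240),225,None),.090))
    print('small scene',rect(s,blob(s,(245,165,272,195),215,None),.090))
    m=blob(c,(130,190,265,275),215,None); print('rail',rect(c,m,.008))
    # rail outer corners, from crop c2
    for n,(u,v) in dict(A=(683,62),B=(750,265),C=(175,463)).items():
        p=onz(c,((u+.5)/5.9-.5+130,(v+.5)/5.9-.5+185),.008); print(n,p)
    for n,(u,v) in dict(A=(37,235),B=(660,457)).items():
        p=onz(s,((u+.5)/5.9-.5+285,(v+.5)/5.9-.5+225),.008); print('scene',n,p)
    # rack corners
    for n,(u,v) in dict(A=(155,80),B=(475,135),C=(415,515),D=(90,457)).items():
        p=onz(c,((u+.5)/6-.5+285,(v+.5)/6-.5+170),.010); print(n,p)
E
python3 m.py
```

```text
panel top (array([ 0.5500793 , -0.20851484], dtype=float32), (0.5502417087554932, -0.2078520953655243), (0.1353074610233307, 0.006171430926769972), np.float64(-11.94169028976851), 129)
panel scene (array([ 0.5497541 , -0.20497006], dtype=float32), (0.5491723418235779, -0.2075059562921524), (0.13157814741134644, 0.005930048879235983), np.float64(-11.879882109621645), 70)
small top (array([ 0.4722825 , -0.18977463], dtype=float32), (0.4723476767539978, -0.18924298882484436), (0.08446060121059418, 0.006114000454545021), np.float64(-11.697216783904736), 79)
small scene (array([ 0.47098708, -0.18946901], dtype=float32), (0.4708278179168701, -0.1898127943277359), (0.08119496703147888, 0.00469041895121336), np.float64(-11.763818582520482), 47)
rail (array([0.45777133, 0.15327463], dtype=float32), (0.46086761355400085, 0.15156276524066925), (0.033380430191755295, 0.2760615944862366), np.float64(18.13892189949724), 968)
A [0.58402367 0.04302105 0.008     ]
B [0.48585303 0.01242474 0.008     ]
C [0.39910971 0.27815885 0.008     ]
scene A [0.58325826 0.04607524 0.008     ]
scene B [0.49447904 0.31315854 0.008     ]
A [ 0.61459548 -0.13953266  0.01      ]
B [ 0.58485702 -0.28726622  0.01      ]
C [ 0.40827335 -0.25046916  0.01      ]
D [ 0.43793531 -0.1041476   0.01      ]
```

```bash
cat > plan.py <<'E'
from h import *
from scipy.spatial.transform import Rotation as Ro
def tgtR(psi_deg):
    p=np.radians(psi_deg); return np.array([[np.cos(p),np.sin(p),0],[np.sin(p),-np.cos(p),0],[0,0,-1.]])
def plan(wps,start=None):
    o=get_obs(); p,R=(o['eef_pos'],Ro.from_rotvec(o['tcp_rot']).as_matrix()) if start is None else start
    print('now',p.round(4),'psi',np.degrees(np.arctan2(R[1,0],R[0,0])).round(2),'F',np.round(o['contact_force'],1),'t',o['time'])
    for P,psi in wps:
        d=np.round(R.T@(np.array(P)-p)*1000,1); w=np.round(Ro.from_matrix(R.T@tgtR(psi)).as_rotvec(),4)
        print('delta',d.tolist(),'dr',w.tolist(),'rows',round(max(np.linalg.norm(d)/41.7,np.degrees(np.linalg.norm(w))/7.16),1))
        p=p+R@d/1000; R=R@Ro.from_rotvec(w).as_matrix()
if __name__=='__main__':
    plan([((.311,.399,.238),70-17.5),((.416,.236,.245),35),((.521,.072,.25),18.1)])
    c=load('wrist0'); o=get_obs();R=Ro.from_rotvec(o['tcp_rot']).as_matrix()
    print(R.T@np.array(c['R']).T)
E
python3 plan.py
```

```text
now [0.206  0.563  0.2306] psi 69.9 F [ 0.9 -0.3 -0.2] t 0.15
delta [-118.0, 155.0, -7.2] dr [0.0001, 0.0013, 0.3037] rows 4.7
delta [-65.4, 182.5, -7.0] dr [0.0001, -0.0, 0.3054] rows 4.7
delta [-8.1, 194.5, -5.0] dr [-0.0, 0.0, 0.295] rows 4.7
[[ 9.99999397e-01 -9.39447935e-05 -1.09399624e-03]
 [ 4.23092454e-04  9.52365859e-01  3.04957524e-01]
 [ 1.01323550e-03 -3.04957803e-01  9.52365325e-01]]
```

>>> send_rows --motion '[{"delta_pos": [-24,31,-1],"dr": [0,0,0.06],"grip": 100},{"delta_pos": [-47,62,-3],"dr": [0,0,0.12],"grip": 100},{"delta_pos": [-71,93,-4],"dr": [0,0,0.18],"grip": 100},{"delta_pos": [-94,124,-6],"dr": [0,0,0.24],"grip": 100},{"delta_pos": [-118,155,-7],"dr": [0,0.001,0.304],"grip": 100}]'

```text
time: 0.57
eef_pos: [0.3117, 0.3978, 0.2382]
tcp_rot: [-2.819, -1.386, -0.001]
contact_force: [0.7, 0.2, -0.6]
grip_width: 1.002
```

>>> send_rows --motion '[{"delta_pos": [-13,36,-1],"dr": [0,0,0.06],"grip": 100},{"delta_pos": [-26,73,-3],"dr": [0,0,0.12],"grip": 100},{"delta_pos": [-39,110,-4],"dr": [0,0,0.18],"grip": 100},{"delta_pos": [-52,146,-6],"dr": [0,0,0.24],"grip": 100},{"delta_pos": [-65.4,182.5,-7],"dr": [0,0,0.305],"grip": 100}]'

```text
time: 0.98
eef_pos: [0.4167, 0.2346, 0.2454]
tcp_rot: [-2.997, -0.94, -0.002]
contact_force: [1.8, 0.9, 1.1]
grip_width: 1.004
```

>>> send_rows --motion '[{"delta_pos": [-2,39,-1],"dr": [0,0,0.06],"grip": 100},{"delta_pos": [-3,78,-2],"dr": [0,0,0.12],"grip": 100},{"delta_pos": [-5,117,-3],"dr": [0,0,0.18],"grip": 100},{"delta_pos": [-6,156,-4],"dr": [0,0,0.24],"grip": 100},{"delta_pos": [-8,194.5,-5],"dr": [0,0,0.295],"grip": 100}]'

```text
time: 1.4
eef_pos: [0.5218, 0.0705, 0.2501]
tcp_rot: [-3.102, -0.489, -0.001]
contact_force: [0.5, 0.6, 0.9]
grip_width: 1.001
```

>>> send_rows --motion '[{"delta_pos": [0,0,0],"dr": [0,0,0],"grip": 100},{"delta_pos": [0,0,0],"dr": [0,0,0],"grip": 100},{"delta_pos": [0,0,0],"dr": [0,0,0],"grip": 100}]'

```text
time: 1.65
eef_pos: [0.5206, 0.0725, 0.2497]
tcp_rot: [-3.101, -0.494, 0.001]
contact_force: [0.5, 0.2, -0.3]
grip_width: 1.004
```

Run:
```python
from plan import *
plan([]); c=snap('wrist','w1')
```

```text
now [0.5206 0.0725 0.2497] psi 18.09 F [ 0.5  0.2 -0.3] t 1.65
```

View pics/w1.png

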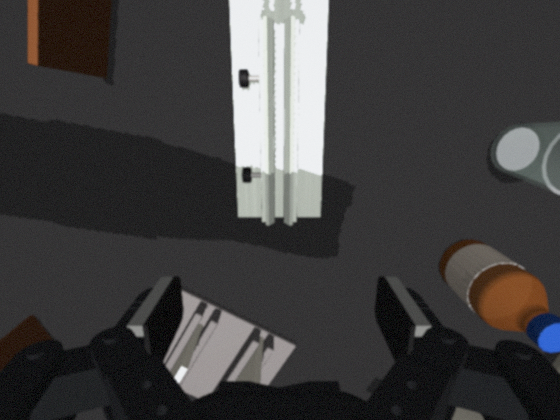

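The wrist view shows the rail upright in the image. Its plate spans columns 238–321 at row 216 and the slot runs up column ~280. I'll fit the plate edges.

```bash
cat > rail.py <<'E'
from plan import *
import sys
def edges(f,rows,lo=140,c0=215,c1=345):
    c=load(f); g=cv2.GaussianBlur(c['image'].max(2),(3,3),0).astype(float); L=[];Rr=[]
    for v in rows:
        d=np.diff(g[v,c0:c1]); 
        def sub(i):
            w=np.abs(d[max(i-2,0):i+3]); k=np.arange(max(i-2,0),max(i-2,0)+len(w)); return c0+.5+(w*k).sum()/w.sum()
        L.append(onz(c,(sub(int(d[:40].argmax())),v),.008)[:2]); Rr.append(onz(c,(sub(int(80+d[80:].argmin())),v),.008)[:2])
    return c,np.array(L),np.array(Rr)
c,L,Rr=edges('w1',[v for v in range(5,165) if not 60<v<95])
out=[]
for P in (L,Rr):
    vx,vy,x,y=cv2.fitLine(P.astype(np.float32),cv2.DIST_HUBER,0,.01,.01).ravel(); s=np.sign(vy); out.append((np.array([vx*s,vy*s]),np.array([x,y]))); print('angle',np.degrees(np.arctan2(-vx*s,vy*s)),x,y)
d=(out[0][0]+out[1][0]); d/=np.linalg.norm(d); n=np.array([d[1],-d[0]])
print('width',n@(out[1][1]-out[0][1]),'centre n·x',n@(out[1][1]+out[0][1])/2,'ang',np.degrees(np.arctan2(-d[0],d[1])))
# end edge row
g=c['image'].max(2).astype(float)
ys=[]
for u in list(range(243,262))+list(range(298,318)):
    dd=np.diff(g[200:230,u]); i=int(dd.argmin()); w=np.abs(dd[i-2:i+3]); v=200.5+(w*np.arange(i-2,i+3)).sum()/w.sum(); ys.append(d@onz(c,(u,v),.008)[:2])
e=np.median(ys); print('end d·x',e,np.std(ys)); cc=n@(out[1][1]+out[0][1])/2
O=n*cc+d*(e+.105); print('origin',O)
E
python3 rail.py
```

```text
angle 18.133944 0.44302782 0.15135129
angle 18.151833 0.5365195 0.18862288
width 0.10044949 centre n·x 0.5183555 ang 18.142887
end d·x -0.1398342746359424 0.0001489203195374815
origin [0.50343135 0.12830718]
```

Run:
```python
from plan import *
plan([((.526,-.105,.25),3),((.533,-.285,.25),-11.9)])
```

```text
now [0.5204 0.0731 0.2499] psi 18.17 F [ 0.4  1.1 -1.4] t 1.7
delta [-50.2, 171.0, -0.4] dr [-0.0013, 0.0002, 0.2647] rows 4.3
delta [-2.5, 180.1, 0.1] dr [0.0, 0.0, 0.26] rows 4.3
```

>>> send_rows --motion '[{"delta_pos": [-10,34,0],"dr": [0,0,0.053],"grip": 100},{"delta_pos": [-20,68,0],"dr": [0,0,0.106],"grip": 100},{"delta_pos": [-30,102,0],"dr": [0,0,0.159],"grip": 100},{"delta_pos": [-40,137,0],"dr": [0,0,0.212],"grip": 100},{"delta_pos": [-50,171,0],"dr": [0,0,0.2647],"grip": 100}]'

```text
time: 2.12
eef_pos: [0.5264, -0.1053, 0.2502]
tcp_rot: [-3.139, -0.082, -0.001]
contact_force: [0.8, -0.2, 0.0]
grip_width: 1.0
```

>>> send_rows --motion '[{"delta_pos": [0,36,0],"dr": [0,0,0.052],"grip": 100},{"delta_pos": [-1,72,0],"dr": [0,0,0.104],"grip": 100},{"delta_pos": [-1,108,0],"dr": [0,0,0.156],"grip": 100},{"delta_pos": [-2,144,0],"dr": [0,0,0.208],"grip": 100},{"delta_pos": [-2.5,180,0],"dr": [0,0,0.26],"grip": 100}]'

```text
time: 2.53
eef_pos: [0.5337, -0.2852, 0.25]
tcp_rot: [-3.123, 0.326, -0.001]
contact_force: [1.1, -0.1, 0.3]
grip_width: 0.999
```

>>> send_rows --motion '[{"delta_pos": [0,0,0],"dr": [0,0,0],"grip": 100},{"delta_pos": [0,0,0],"dr": [0,0,0],"grip": 100},{"delta_pos": [0,0,0],"dr": [0,0,0],"grip": 100}]'

```text
time: 2.78
eef_pos: [0.5335, -0.2838, 0.2496]
tcp_rot: [-3.123, 0.324, 0.0]
contact_force: [0.2, 0.4, 0.9]
grip_width: 1.0
```

Run:
```python
from plan import *
c=snap('wrist','w2'); plan([((.550,-.208,.22),-11.9)])
```

```text
now [ 0.5336 -0.2835  0.2498] psi -11.8 F [-0.   0.4 -0.5] t 2.8333
delta [0.6, -77.2, 29.9] dr [-0.0016, 0.0002, 0.0017] rows 2.0
```

View pics/w2.png

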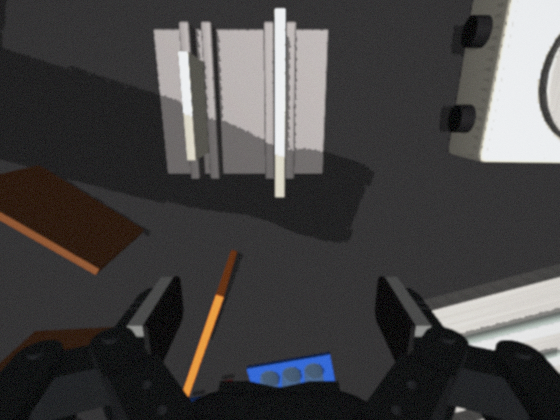

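The wrist view shows the larger white panel's top edge at (280,100), rows 9–197, about 140 long. The smaller white one is at (188,105), rows 52–160. The brown and orange slabs are outside the rack. So the right-hand, longer white panel is the one to take; I'll confirm the numbers and look at an enlarged crop.

Run:
```python
from m import *
c=load('w2')
print(rect(c,blob(c,(268,0,292,205),170,None),.12))
im=c['image'].astype(float).min(2)
A=[];B=[];
for v in range(20,190,5):
    d=np.diff(im[v,266:294]); 
    print(v,im[v,270:292].astype(int)) if v in(60,180) else 0
for (u,v) in ((280.5,8.5),(280,197)): print(onz(c,(u,v),.12))
a=cv2.imread('pics/w2.png')[0:210,140:350]; cv2.imwrite('pics/c5.png',cv2.resize(a,None,fx=2.8,fy=2.8,interpolation=cv2.INTER_CUBIC))
```

```text
(array([ 0.55233234, -0.2012723 ], dtype=float32), (0.5513558983802795, -0.20766617357730865), (0.13863886892795563, 0.007775105535984039), np.float64(-11.850880116981042), 1815)
60 [182 179 149 122 150 213 235 237 237 236 237 237 237 235 215 152 102 102
 131 161 178 185]
180 [ 34  27  30  45  97 158 192 202 204 202 203 197 201 179 131  72  39  26
  34  31  26  30]
[ 0.56581411 -0.14019858  0.12      ]
[ 0.5370169  -0.27636586  0.12      ]
```

View pics/c5.png

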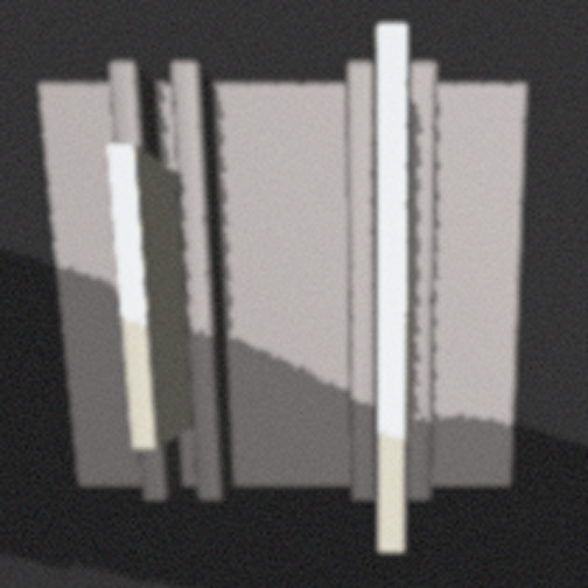

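Run:
```python
from plan import *
plan([((.551,-.208,.20),-11.85),((.551,-.208,.085),-11.85)])
```

```text
now [ 0.5336 -0.2835  0.2498] psi -11.8 F [-0.   0.4 -0.5] t 2.8333
delta [1.6, -77.4, 49.9] dr [-0.0016, 0.0002, 0.0008] rows 2.2
delta [-0.0, 0.0, 115.0] dr [-0.0, 0.0, 0.0] rows 2.8
```

>>> send_rows --motion '[{"delta_pos": [0.5,-26,17],"dr": [0,0,0],"grip": 100},{"delta_pos": [1,-52,34],"dr": [0,0,0],"grip": 100},{"delta_pos": [1.5,-77.4,50],"dr": [-0.0016,0,0.001],"grip": 100},{"delta_pos": [1.5,-77.4,50],"dr": [-0.0016,0,0.001],"grip": 100},{"delta_pos": [1.5,-77.4,50],"dr": [-0.0016,0,0.001],"grip": 100}]'

```text
time: 3.25
eef_pos: [0.5505, -0.2068, 0.1993]
tcp_rot: [3.125, -0.321, -0.003]
contact_force: [0.5, -1.1, -0.0]
grip_width: 0.999
```

Run:
```python
from plan import *
plan([((.551,-.208,.085),-11.85)])
c=snap('wrist','w3')
```

```text
now [ 0.5505 -0.2068  0.1993] psi -11.72 F [ 0.5 -1.1 -0. ] t 3.25
delta [0.9, 1.0, 114.3] dr [0.0003, 0.0017, 0.0023] rows 2.7
```

View pics/w3.png

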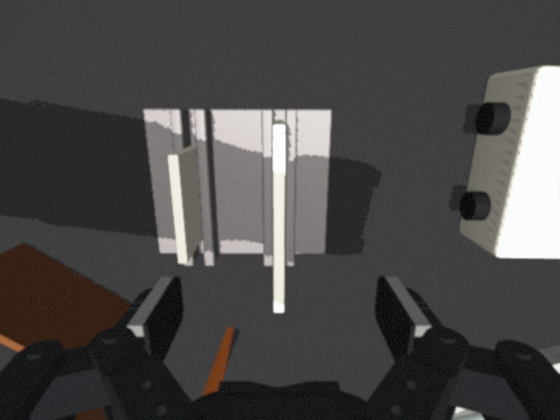

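>>> send_rows --motion '[{"delta_pos": [1,1,35],"dr": [0,0,0.002],"grip": 100},{"delta_pos": [1,1,70],"dr": [0,0,0.002],"grip": 100},{"delta_pos": [1,1,95],"dr": [0,0,0.002],"grip": 100},{"delta_pos": [1,1,114],"dr": [0,0.0017,0.002],"grip": 100},{"delta_pos": [1,1,114],"dr": [0,0.0017,0.002],"grip": 100}]'

```text
time: 3.72
eef_pos: [0.5492, -0.2107, 0.0827]
tcp_rot: [-3.124, 0.332, 0.005]
contact_force: [0.4, 0.8, -0.8]
grip_width: 1.001
```

Run:
```python
from plan import *
plan([((.551,-.208,.085),-11.85)])
c=snap('wrist','w4')
```

```text
now [ 0.5492 -0.2107  0.0827] psi -12.14 F [ 0.4  0.8 -0.8] t 3.7167
delta [1.2, -3.0, -2.3] dr [0.0, 0.0034, -0.005] rows 0.1
```

View pics/w4.png

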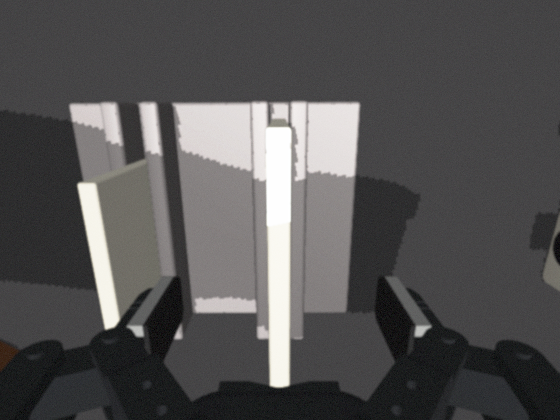

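>>> send_rows --motion '[{"delta_pos": [0,0,0],"dr": [0,0,0],"grip": 100},{"delta_pos": [0,0,0],"dr": [0,0,0],"grip": 100}]'

```text
time: 3.93
eef_pos: [0.5534, -0.2121, 0.0882]
tcp_rot: [3.122, -0.332, 0.008]
contact_force: [0.6, 0.8, -0.3]
grip_width: 0.998
```

>>> send_rows --motion '[{"delta_pos": [0,0,0],"dr": [0,0,0],"grip": 40},{"delta_pos": [0,0,0],"dr": [0,0,0],"grip": 40},{"delta_pos": [0,0,0],"dr": [0,0,0],"grip": 40},{"delta_pos": [0,0,0],"dr": [0,0,0],"grip": 40}]' --newtons 60

```text
time: 4.27
eef_pos: [0.5522, -0.2115, 0.0865]
tcp_rot: [3.123, -0.332, 0.004]
contact_force: [-0.1, 0.5, 0.1]
grip_width: 0.451
```

Run:
```python
from plan import *
plan([((.551,-.208,.085),-11.85)])
```

```text
now [ 0.5522 -0.2115  0.0865] psi -12.13 F [-0.1  0.5  0.1] t 4.2667
delta [-1.9, -3.2, 1.5] dr [0.0008, -0.0029, -0.0049] rows 0.1
```

>>> send_rows --motion '[{"delta_pos": [-1,-3,1],"dr": [0,-0.001,-0.005],"grip": 40},{"delta_pos": [-1,-3,1],"dr": [0,-0.001,-0.005],"grip": 40},{"delta_pos": [-1,-3,1],"dr": [0,-0.001,-0.005],"grip": 40}]'

```text
time: 4.52
eef_pos: [0.5513, -0.2079, 0.0847]
tcp_rot: [3.124, -0.323, 0.001]
contact_force: [-0.4, -0.0, -0.5]
grip_width: 0.399
```

>>> send_rows --motion '[{"delta_pos": [0,0,0],"dr": [0,0,0],"grip": 40},{"delta_pos": [0,0,0],"dr": [0,0,0],"grip": 40},{"delta_pos": [0,0,0],"dr": [0,0,0],"grip": 40}]'

```text
time: 4.77
eef_pos: [0.5514, -0.2082, 0.0848]
tcp_rot: [3.124, -0.324, 0.001]
contact_force: [1.2, -0.5, -1.0]
grip_width: 0.398
```

Run:
```python
from plan import *
plan([((.551,-.208,.085),-11.85)])
```

```text
now [ 0.5514 -0.2082  0.0848] psi -11.84 F [ 1.2 -0.5 -1. ] t 4.7667
delta [-0.5, -0.1, -0.2] dr [0.0006, -0.0009, 0.0001] rows 0.0
```

Aligned. Now closing.

>>> send_rows --motion '[{"delta_pos": [0,0,0],"dr": [0,0,0],"grip": 0},{"delta_pos": [0,0,0],"dr": [0,0,0],"grip": 0},{"delta_pos": [0,0,0],"dr": [0,0,0],"grip": 0},{"delta_pos": [0,0,0],"dr": [0,0,0],"grip": 0},{"delta_pos": [0,0,0],"dr": [0,0,0],"grip": 0}]' --newtons 60

```text
time: 5.18
eef_pos: [0.5514, -0.2082, 0.0849]
tcp_rot: [3.124, -0.324, 0.001]
contact_force: [-0.7, -0.3, 1.7]
grip_width: 0.086
```

>>> send_rows --motion '[{"delta_pos": [0,0,0],"dr": [0,0,0],"grip": 0},{"delta_pos": [0,0,0],"dr": [0,0,0],"grip": 0},{"delta_pos": [0,0,0],"dr": [0,0,0],"grip": 0}]'

```text
time: 5.43
eef_pos: [0.5514, -0.2082, 0.0849]
tcp_rot: [3.124, -0.324, 0.001]
contact_force: [-0.9, 0.3, 1.9]
grip_width: 0.086
```

Run:
```python
from plan import *
o=get_obs(); print(o['grip_width']*85, o['contact_force'])
plan([((.551,-.208,.085),-11.85)])
c=snap('wrist','w5')
```

```text
7.284892500574996 [-0.93844256  0.3353919   1.93684606]
now [ 0.5514 -0.2082  0.0849] psi -11.84 F [-0.9  0.3  1.9] t 5.4333
delta [-0.4, -0.1, -0.1] dr [0.0007, -0.0009, 0.0001] rows 0.0
```

View pics/w5.png

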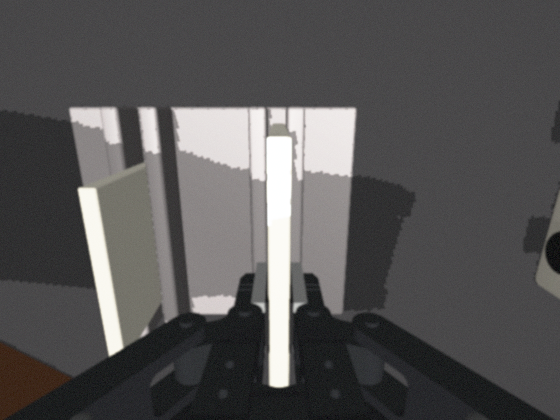

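The wrist view shows the fingers closed on the panel's top (280,290), opening about 7.3 mm. Next I lift and carry it.

>>> send_rows --motion '[{"delta_pos": [0,0,-15],"dr": [0,0,0],"grip": 0},{"delta_pos": [0,0,-35],"dr": [0,0,0],"grip": 0},{"delta_pos": [0,0,-60],"dr": [0,0,0],"grip": 0},{"delta_pos": [0,0,-85],"dr": [0,0,0],"grip": 0},{"delta_pos": [0,0,-110],"dr": [0,0,0],"grip": 0}]'

```text
time: 5.9
eef_pos: [0.5511, -0.2079, 0.1955]
tcp_rot: [3.124, -0.324, 0.0]
contact_force: [0.0, -0.5, -1.0]
grip_width: 0.085
```

>>> send_rows --motion '[{"delta_pos": [0,0,-20],"dr": [0,0,0],"grip": 0},{"delta_pos": [0,0,-35],"dr": [0,0,0],"grip": 0},{"delta_pos": [0,0,-35],"dr": [0,0,0],"grip": 0},{"delta_pos": [0,0,-35],"dr": [0,0,0],"grip": 0},{"delta_pos": [0,0,-35],"dr": [0,0,0],"grip": 0}]'

```text
time: 6.32
eef_pos: [0.5508, -0.2078, 0.2284]
tcp_rot: [3.125, -0.324, -0.001]
contact_force: [-1.0, 0.7, -1.8]
grip_width: 0.085
```

Run:
```python
from plan import *
print(get_obs()['grip_width']*85)
c=snap('wrist','w6')
plan([((.541,-.108,.23),-2),((.528,-.01,.23),8),((.5065,.1188,.23),18.14)])
```

```text
7.256398262439375
now [ 0.5505 -0.2077  0.2281] psi -11.84 F [-0.   0.5 -2.5] t 6.3667
delta [-29.8, -95.7, -1.9] dr [0.0001, 0.0015, -0.1718] rows 2.4
delta [-16.4, -97.4, 0.0] dr [0.0, 0.0, -0.1745] rows 2.4
delta [-3.4, -130.6, 0.0] dr [0.0, 0.0, -0.177] rows 3.1
```

View pics/w6.png

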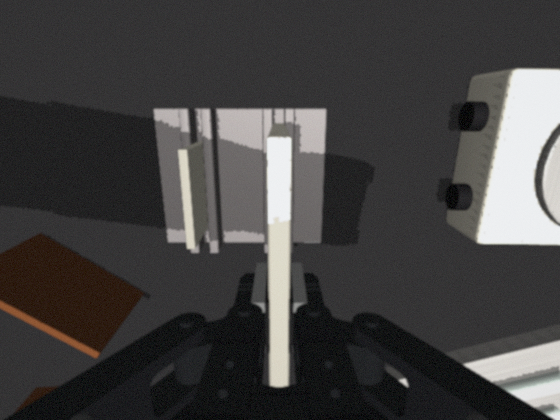

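The panel is held up clear of the rack, its top edge upright at column 280. The small panel is undisturbed at (190,200).

>>> send_rows --motion '[{"delta_pos": [-7,-24,-1],"dr": [0,0,-0.04],"grip": 0},{"delta_pos": [-15,-48,-1],"dr": [0,0,-0.085],"grip": 0},{"delta_pos": [-22,-72,-2],"dr": [0,0,-0.13],"grip": 0},{"delta_pos": [-30,-95.7,-2],"dr": [0,0.001,-0.172],"grip": 0}]'

```text
time: 6.7
eef_pos: [0.5407, -0.1072, 0.2301]
tcp_rot: [3.141, -0.052, -0.001]
contact_force: [0.4, 0.3, -1.4]
grip_width: 0.089
```

>>> send_rows --motion '[{"delta_pos": [-4,-24,0],"dr": [0,0,-0.044],"grip": 0},{"delta_pos": [-8,-48,0],"dr": [0,0,-0.088],"grip": 0},{"delta_pos": [-12,-72,0],"dr": [0,0,-0.13],"grip": 0},{"delta_pos": [-16.4,-97.4,0],"dr": [0,0,-0.1745],"grip": 0}]'

```text
time: 7.03
eef_pos: [0.5275, -0.0093, 0.2301]
tcp_rot: [3.133, 0.222, -0.001]
contact_force: [0.9, 0.6, -1.9]
grip_width: 0.083
```

>>> send_rows --motion '[{"delta_pos": [-1,-28,0],"dr": [0,0,-0.04],"grip": 0},{"delta_pos": [-2,-56,0],"dr": [0,0,-0.08],"grip": 0},{"delta_pos": [-2,-84,0],"dr": [0,0,-0.12],"grip": 0},{"delta_pos": [-3,-112,0],"dr": [0,0,-0.15],"grip": 0},{"delta_pos": [-3.4,-130.6,0],"dr": [0,0,-0.177],"grip": 0}]'

```text
time: 7.45
eef_pos: [0.5056, 0.1205, 0.2299]
tcp_rot: [3.101, 0.5, -0.001]
contact_force: [-0.1, 0.3, -1.6]
grip_width: 0.084
```

>>> send_rows --motion '[{"delta_pos": [0,0,0],"dr": [0,0,0],"grip": 0},{"delta_pos": [0,0,0],"dr": [0,0,0],"grip": 0},{"delta_pos": [0,0,0],"dr": [0,0,0],"grip": 0},{"delta_pos": [0,0,0],"dr": [0,0,0],"grip": 0}]'

```text
time: 7.78
eef_pos: [0.5069, 0.1176, 0.2309]
tcp_rot: [3.101, 0.493, 0.001]
contact_force: [-0.1, 0.0, -1.3]
grip_width: 0.091
```

Run:
```python
from plan import *
print(get_obs()['grip_width']*85)
c=snap('wrist','w7')
plan([((.5065,.1188,.23),18.14)])
```

```text
7.738615751450271
now [0.507  0.1175 0.2311] psi 18.06 F [ 0.2 -1.  -1.2] t 7.8333
delta [-0.1, -1.4, 1.1] dr [0.0017, -0.0007, -0.0014] rows 0.0
```

View pics/w7.png

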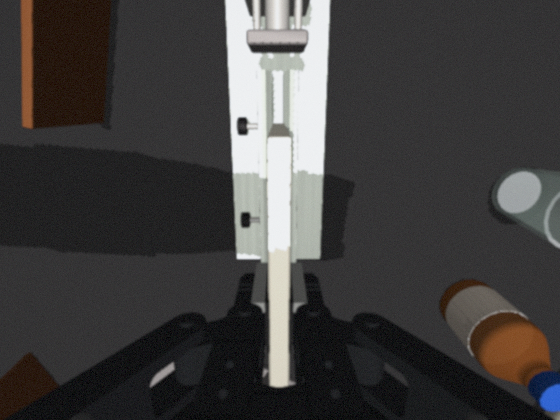

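Run:
```python
from plan import *
c=load('w7'); p=np.array([.507,.1175]); a=np.radians(18.14); d=np.array([-np.sin(a),np.cos(a)]); n=np.array([d[1],-d[0]])
O=np.array([.5034,.1283])
im=c['image'].min(2).astype(int)
for s in (.03,.05,.068):
    q=proj(c,[*(p+d*s),.231+.035])[0]; print('panel top exp',q)
    v=int(round(q[1])); print(im[v,262:298])
for y,z in ((.085,.008),(.095,.008),(.08,.051)):
    q=proj(c,[*(O+d*y),z])[0]; print('slot',y,z,q); v=int(round(q[1])); print(im[v,256:302])
```

```text
panel top exp [276.16893897 253.40730643]
[171 173 164 156 148 141 154 180 197 206 209 209 203 205 200 204 201 203
 203 203 202 202 203 206 201 198 181 162 147 151 159 170 170 169 166 167]
panel top exp [275.93286878 198.28743187]
[179 167 157 149 147 177 223 236 237 238 237 238 237 239 238 238 237 237
 238 238 238 239 237 239 236 237 238 232 199 161 164 174 178 177 172 171]
panel top exp [275.69690923 143.19339296]
[237 233 231 220 194 209 231 236 238 238 237 236 238 239 237 237 238 238
 235 238 237 238 237 238 237 239 238 237 226 178 171 204 230 236 233 229]
slot 0.085 0.008 [277.43703275  89.66826398]
[238 236 238 237 237 236 232 233 226 200 168 156 155 156 156 155 156 185
 214 229 236 236 238 238 238 234 215 179 170 167 168 165 169 190 214 226
 226 228 232 238 236 230 224 228 236 237]
slot 0.095 0.008 [277.40990668  79.17711586]
[234 235 237 237 235 236 234 232 226 201 170 157 158 159 164 167 160 186
 221 234 236 237 236 237 237 234 214 183 169 165 166 168 166 181 214 226
 225 227 229 234 236 232 226 229 235 236]
slot 0.08 0.051 [277.32618809  93.08867569]
[237 238 237 238 237 235 233 232 226 206 175 158 157 157 156 147 152 185
 226 234 237 239 236 238 238 234 215 183 167 166 165 163 171 187 216 227
 227 227 230 234 238 236 238 237 238 238]
```

>>> send_rows --motion '[{"delta_pos": [0,-1,25],"dr": [0.001,0,-0.001],"grip": 0},{"delta_pos": [0,-1,50],"dr": [0.001,0,-0.001],"grip": 0},{"delta_pos": [0,-1,75],"dr": [0.001,0,-0.001],"grip": 0},{"delta_pos": [0,-1,95],"dr": [0.001,0,-0.001],"grip": 0},{"delta_pos": [0,-1,95],"dr": [0.001,0,-0.001],"grip": 0}]'

```text
time: 8.25
eef_pos: [0.504, 0.1177, 0.1325]
tcp_rot: [3.102, 0.494, -0.008]
contact_force: [-0.6, -0.7, -1.5]
grip_width: 0.087
```

>>> send_rows --motion '[{"delta_pos": [0,0,0],"dr": [0,0,0],"grip": 0},{"delta_pos": [0,0,0],"dr": [0,0,0],"grip": 0},{"delta_pos": [0,0,0],"dr": [0,0,0],"grip": 0},{"delta_pos": [0,0,0],"dr": [0,0,0],"grip": 0},{"delta_pos": [0,0,0],"dr": [0,0,0],"grip": 0}]'

```text
time: 8.67
eef_pos: [0.5078, 0.1196, 0.1377]
tcp_rot: [3.102, 0.497, 0.006]
contact_force: [0.0, -0.6, -0.9]
grip_width: 0.086
```

Run:
```python
from plan import *
c=snap('wrist','w8'); snap('scene','s8')
plan([((.5065,.1188,.10),18.14)])
a=cv2.imread('pics/s8.png')[180:310,280:430]; cv2.imwrite('pics/c8.png',cv2.resize(a,None,fx=4.5,fy=4.5,interpolation=cv2.INTER_CUBIC))
```

```text
now [0.5074 0.1195 0.1372] psi 18.21 F [-0.   0.9 -2.1] t 8.7667
delta [-1.1, 0.4, 37.2] dr [0.0006, -0.0027, 0.0012] rows 0.9
```

View pics/w8.png

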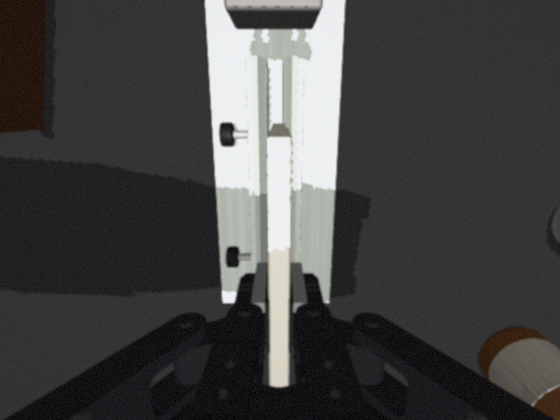

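View pics/c8.png

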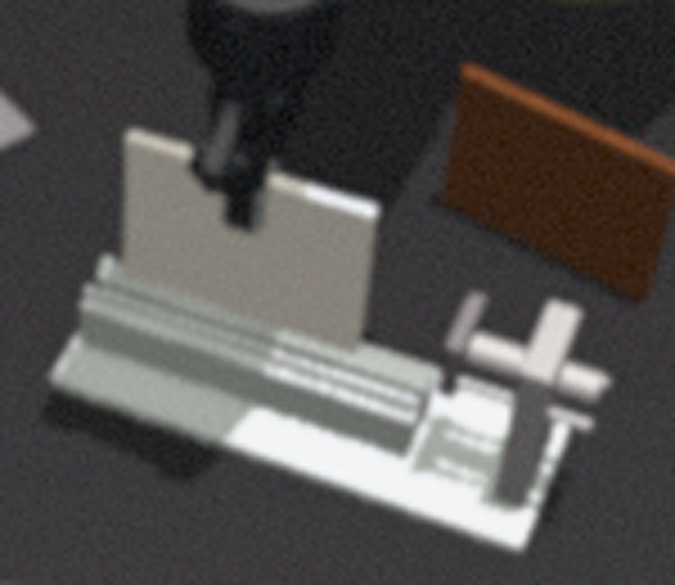

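The panel hangs upright over the slot, clear of the stop. The pad at (275,12) in the wrist view is well ahead of it. Lowering slowly.

>>> send_rows --motion '[{"delta_pos": [0,0,4],"dr": [0,0,0],"grip": 0},{"delta_pos": [0,0,9],"dr": [0,0,0],"grip": 0},{"delta_pos": [0,0,14],"dr": [0,0,0],"grip": 0},{"delta_pos": [0,0,18],"dr": [0,0,0],"grip": 0},{"delta_pos": [0,0,20],"dr": [0,0,0],"grip": 0}]'

```text
time: 9.18
eef_pos: [0.5063, 0.1193, 0.1154]
tcp_rot: [3.102, 0.497, -0.0]
contact_force: [0.0, -0.6, -1.3]
grip_width: 0.083
```

>>> send_rows --motion '[{"delta_pos": [0,0,3],"dr": [0,0,0],"grip": 0},{"delta_pos": [0,0,6],"dr": [0,0,0],"grip": 0},{"delta_pos": [0,0,9],"dr": [0,0,0],"grip": 0},{"delta_pos": [0,0,10],"dr": [0,0,0],"grip": 0},{"delta_pos": [0,0,10],"dr": [0,0,0],"grip": 0}]'

```text
time: 9.6
eef_pos: [0.5068, 0.1193, 0.1062]
tcp_rot: [3.102, 0.497, 0.002]
contact_force: [-0.9, -1.6, -1.5]
grip_width: 0.084
```

>>> send_rows --motion '[{"delta_pos": [0,0,0],"dr": [0,0,0],"grip": 0},{"delta_pos": [0,0,0],"dr": [0,0,0],"grip": 0},{"delta_pos": [0,0,0],"dr": [0,0,0],"grip": 0},{"delta_pos": [0,0,0],"dr": [0,0,0],"grip": 0}]'

```text
time: 9.93
eef_pos: [0.5068, 0.1193, 0.1065]
tcp_rot: [3.102, 0.497, 0.002]
contact_force: [-1.2, -0.3, -1.3]
grip_width: 0.085
```

Run:
```python
from plan import *
plan([((.5065,.1188,.083),18.14)])
```

```text
now [0.5068 0.1193 0.1065] psi 18.21 F [-1.2 -0.3 -1.3] t 9.9333
delta [-0.5, 0.4, 23.5] dr [0.0005, -0.0012, 0.0012] rows 0.6
```

>>> send_rows --motion '[{"delta_pos": [-0.2,0,4],"dr": [0,0,-0.001],"grip": 0},{"delta_pos": [-0.4,0,8],"dr": [0,0,-0.001],"grip": 0},{"delta_pos": [-0.4,0,12],"dr": [0,0,-0.001],"grip": 0},{"delta_pos": [-0.4,0,16],"dr": [0,-0.001,-0.001],"grip": 0},{"delta_pos": [-0.4,0,19],"dr": [0,-0.001,-0.001],"grip": 0}]'

```text
time: 10.35
eef_pos: [0.5067, 0.1193, 0.0869]
tcp_rot: [3.101, 0.499, 0.001]
contact_force: [0.0, 0.4, -0.2]
grip_width: 0.086
```

>>> send_rows --motion '[{"delta_pos": [0,0,1],"dr": [0,0,0],"grip": 0},{"delta_pos": [0,0,2],"dr": [0,0,0],"grip": 0},{"delta_pos": [0,0,3],"dr": [0,0,0],"grip": 0},{"delta_pos": [0,0,3],"dr": [0,0,0],"grip": 0},{"delta_pos": [0,0,3],"dr": [0,0,0],"grip": 0}]'

```text
time: 10.77
eef_pos: [0.5067, 0.1193, 0.0846]
tcp_rot: [3.101, 0.499, 0.001]
contact_force: [-0.3, -0.1, -0.3]
grip_width: 0.085
```

Run:
```python
from plan import *
plan([((.5065,.1188,.083),18.14)])
```

```text
now [0.5067 0.1193 0.0846] psi 18.26 F [-0.3 -0.1 -0.3] t 10.7667
delta [-0.3, 0.4, 1.6] dr [0.0005, -0.0006, 0.0022] rows 0.0
```

>>> send_rows --motion '[{"delta_pos": [0,0,0.7],"dr": [0,0,0],"grip": 0},{"delta_pos": [0,0,1],"dr": [0,0,0],"grip": 0},{"delta_pos": [0,0,1],"dr": [0,0,0],"grip": 0}]'

```text
time: 11.02
eef_pos: [0.5067, 0.1193, 0.0835]
tcp_rot: [3.101, 0.499, 0.001]
contact_force: [0.2, -0.5, -1.8]
grip_width: 0.085
```

>>> send_rows --motion '[{"delta_pos": [0,0,0.7],"dr": [0,0,0],"grip": 0},{"delta_pos": [0,0,1],"dr": [0,0,0],"grip": 0},{"delta_pos": [0,0,1],"dr": [0,0,0],"grip": 0}]'

```text
time: 11.27
eef_pos: [0.5068, 0.1193, 0.0829]
tcp_rot: [3.101, 0.499, 0.002]
contact_force: [-0.1, -0.5, 3.5]
grip_width: 0.09
```

```bash
cat > st.py <<'E'
from plan import *
def st():
    o=get_obs(); a=np.radians(18.14); d=np.array([-np.sin(a),np.cos(a)]); n=np.array([d[1],-d[0]]); O=np.array([.5034,.1283])
    p=o['eef_pos']; f=o['contact_force']; print('t',round(o['time'],2),'rail x,y mm',(n@(p[:2]-O)*1e3).round(2),(d@(p[:2]-O)*1e3).round(2),'z',p[2].round(4),'F rail',(n@f[:2]).round(2),(d@f[:2]).round(2),f[2].round(2),'grip',(o['grip_width']*85).round(2)); plan([])
E
python3 - <<'E'
from st import *
st(); snap('wrist','w9'); snap('scene','s9'); st()
a=cv2.imread('pics/s9.png')[180:310,280:430]; cv2.imwrite('pics/c9.png',cv2.resize(a,None,fx=4.5,fy=4.5,interpolation=cv2.INTER_CUBIC))
E
```

```text
Traceback (most recent call last):
  File "st.py", line 4, in st
    p=o['eef_pos']; f=o['contact_force']; print('t',round(o['time'],2),'rail x,y mm',(n@(p[:2]-O)*1e3).round(2),(d@(p[:2]-O)*1e3).round(2),'z',p[2].round(4),'F rail',(n@f[:2]).round(2),(d@f[:2]).round(2),f[2].round(2),'grip',(o['grip_width']*85).round(2)); plan([])
                                                                                                                                                                                                                                 ^^^^^^^^^^^^^^^^^^^^^^^^^^
AttributeError: 'float' object has no attribute 'round'
```

```bash
sed -i "s/(o\['grip_width'\]\*85).round(2)/round(o['grip_width']*85,2)/" st.py
python3 - <<'E'
from st import *
st(); snap('wrist','w9'); snap('scene','s9'); st()
a=cv2.imread('pics/s9.png')[180:310,280:430]; cv2.imwrite('pics/c9.png',cv2.resize(a,None,fx=4.5,fy=4.5,interpolation=cv2.INTER_CUBIC))
E
```

```text
t 11.27 rail x,y mm 0.41 -9.61 z 0.0829 F rail -0.23 -0.5 3.47 grip 7.62
now [0.5068 0.1193 0.0829] psi 18.26 F [-0.1 -0.5  3.5] t 11.2667
t 11.37 rail x,y mm 0.45 -9.61 z 0.0829 F rail -2.04 0.35 6.06 grip 7.33
now [0.5068 0.1193 0.0829] psi 18.26 F [-2.1 -0.3  6.1] t 11.3667
```

View pics/w9.png

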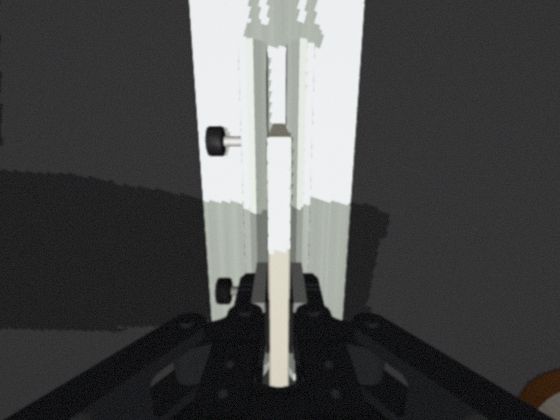

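View pics/c9.png

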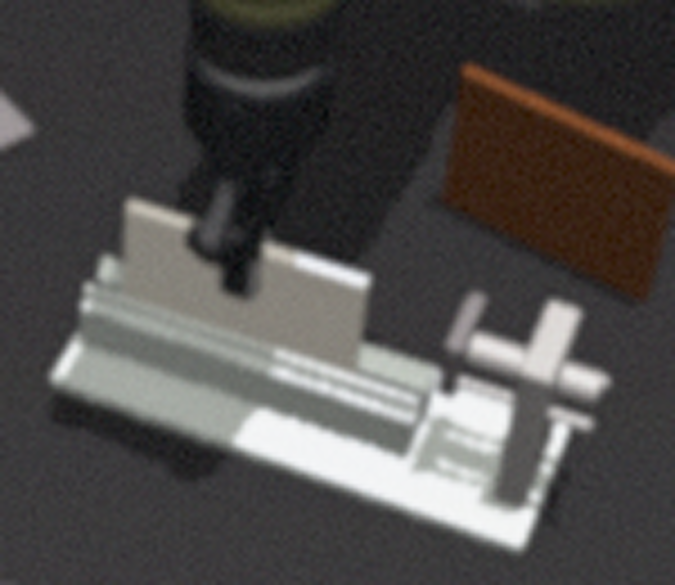

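Seated: force came on at TCP z 0.083, which matches 8 mm floor + 75 mm. In the scene crop the panel's bottom is inside the slot, and its end at (360,320) is well short of the pad at (465,320). Sliding towards the stop.

>>> send_rows --motion '[{"delta_pos": [-0.1,-6,-0.2],"dr": [0,0,0.001],"grip": 0},{"delta_pos": [-0.2,-14,-0.2],"dr": [0,0,0.002],"grip": 0},{"delta_pos": [-0.3,-24,-0.2],"dr": [0,0,0.002],"grip": 0},{"delta_pos": [-0.3,-33,-0.2],"dr": [0,0,0.002],"grip": 0},{"delta_pos": [-0.3,-40,-0.2],"dr": [0,0,0.002],"grip": 0}]'

```text
time: 11.78
eef_pos: [0.494, 0.1581, 0.083]
tcp_rot: [3.101, 0.496, 0.002]
contact_force: [2.8, -11.8, 6.9]
grip_width: 0.085
```

>>> send_rows --motion '[{"delta_pos": [0,0,0],"dr": [0,0,0],"grip": 0},{"delta_pos": [0,0,0],"dr": [0,0,0],"grip": 0},{"delta_pos": [0,0,0],"dr": [0,0,0],"grip": 0}]'

```text
time: 12.03
eef_pos: [0.4936, 0.1591, 0.083]
tcp_rot: [-3.099, -0.497, -0.001]
contact_force: [-1.7, 3.7, 5.8]
grip_width: 0.087
```

Run:
```python
from st import *
st(); snap('wrist','w10');st()
```

```text
t 12.03 rail x,y mm 0.3 32.36 z 0.083 F rail -0.43 4.03 5.77 grip 7.43
now [0.4936 0.1591 0.083 ] psi 18.24 F [-1.7  3.7  5.8] t 12.0333
t 12.08 rail x,y mm 0.32 32.32 z 0.0831 F rail -0.81 4.2 6.14 grip 7.49
now [0.4936 0.1591 0.0831] psi 18.23 F [-2.1  3.7  6.1] t 12.0833
```

View pics/w10.png

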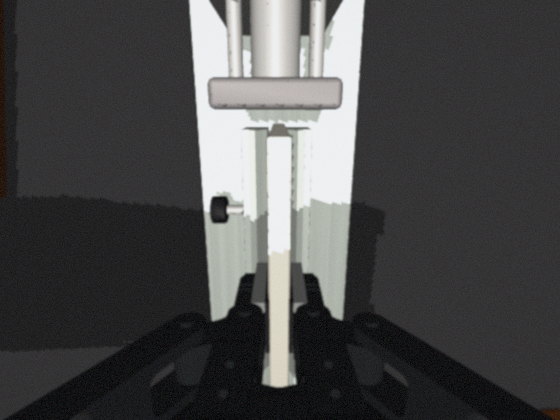

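Gap of about 8 mm left to the pad (pad face edge at row 107, panel end at row 135). I'll ease the down-force and creep on.

>>> send_rows --motion '[{"delta_pos": [-0.1,-1,-0.3],"dr": [0,0,0],"grip": 0},{"delta_pos": [-0.2,-2,-0.3],"dr": [0,0,0],"grip": 0},{"delta_pos": [-0.2,-3,-0.3],"dr": [0,0,0],"grip": 0},{"delta_pos": [-0.2,-4,-0.3],"dr": [0,0,0],"grip": 0},{"delta_pos": [-0.2,-5,-0.3],"dr": [0,0,0.001],"grip": 0}]'

```text
time: 12.5
eef_pos: [0.4921, 0.1616, 0.083]
tcp_rot: [3.102, 0.493, 0.001]
contact_force: [1.3, 0.6, -0.3]
grip_width: 0.087
```

Run:
```python
from st import *
st()
```

```text
t 12.5 rail x,y mm -0.39 35.12 z 0.083 F rail 1.48 0.19 -0.29 grip 7.38
now [0.4921 0.1616 0.083 ] psi 18.07 F [ 1.3  0.6 -0.3] t 12.5
```

>>> send_rows --motion '[{"delta_pos": [0,-0.7,0],"dr": [0,0,0],"grip": 0},{"delta_pos": [0,-1.4,0],"dr": [0,0,0],"grip": 0},{"delta_pos": [0,-2.1,0],"dr": [0,0,0],"grip": 0},{"delta_pos": [0,-3,0],"dr": [0,0,0],"grip": 0},{"delta_pos": [0,-3,0],"dr": [0,0,0],"grip": 0}]'

```text
time: 12.92
eef_pos: [0.491, 0.1649, 0.0829]
tcp_rot: [3.102, 0.494, 0.0]
contact_force: [0.2, -1.8, 3.1]
grip_width: 0.086
```

Run:
```python
from st import *
st()
```

```text
t 12.92 rail x,y mm -0.44 38.64 z 0.0829 F rail -0.33 -1.75 3.11 grip 7.3
now [0.491  0.1649 0.0829] psi 18.1 F [ 0.2 -1.8  3.1] t 12.9167
```

>>> send_rows --motion '[{"delta_pos": [0,-0.7,0],"dr": [0,0,0],"grip": 0},{"delta_pos": [0,-1.4,0],"dr": [0,0,0],"grip": 0},{"delta_pos": [0,-2,0],"dr": [0,0,0],"grip": 0},{"delta_pos": [0,-2,0],"dr": [0,0,0],"grip": 0},{"delta_pos": [0,-2,0],"dr": [0,0,0],"grip": 0}]'

```text
time: 13.33
eef_pos: [0.4904, 0.1666, 0.0829]
tcp_rot: [3.102, 0.494, 0.001]
contact_force: [-0.1, -1.7, 0.6]
grip_width: 0.084
```

Run:
```python
from st import *
st()
```

```text
t 13.33 rail x,y mm -0.44 40.47 z 0.0829 F rail -0.58 -1.62 0.58 grip 7.13
now [0.4904 0.1666 0.0829] psi 18.1 F [-0.1 -1.7  0.6] t 13.3333
```

>>> send_rows --motion '[{"delta_pos": [0,-0.7,0],"dr": [0,0,0],"grip": 0},{"delta_pos": [0,-1.4,0],"dr": [0,0,0],"grip": 0},{"delta_pos": [0,-2,0],"dr": [0,0,0],"grip": 0},{"delta_pos": [0,-2,0],"dr": [0,0,0],"grip": 0},{"delta_pos": [0,-2,0],"dr": [0,0,0],"grip": 0}]'

```text
time: 13.75
eef_pos: [0.4899, 0.1683, 0.083]
tcp_rot: [3.102, 0.494, 0.001]
contact_force: [2.0, -4.1, 1.3]
grip_width: 0.083
```

Run:
```python
from st import *
st()
```

```text
t 13.75 rail x,y mm -0.39 42.18 z 0.083 F rail 0.65 -4.48 1.3 grip 7.08
now [0.4899 0.1683 0.083 ] psi 18.09 F [ 2.  -4.1  1.3] t 13.75
```

>>> send_rows --motion '[{"delta_pos": [0,-0.7,0],"dr": [0,0,0],"grip": 0},{"delta_pos": [0,-1.4,0],"dr": [0,0,0],"grip": 0},{"delta_pos": [0,-2,0],"dr": [0,0,0],"grip": 0},{"delta_pos": [0,-2,0],"dr": [0,0,0],"grip": 0},{"delta_pos": [0,-2,0],"dr": [0,0,0],"grip": 0}]'

```text
time: 14.17
eef_pos: [0.4893, 0.17, 0.083]
tcp_rot: [3.101, 0.494, 0.001]
contact_force: [0.9, -4.4, 1.8]
grip_width: 0.085
```

Run:
```python
from st import *
st()
```

```text
t 14.17 rail x,y mm -0.42 44.04 z 0.083 F rail -0.53 -4.44 1.81 grip 7.24
now [0.4893 0.17   0.083 ] psi 18.08 F [ 0.9 -4.4  1.8] t 14.1667
```

Force and geometry agree: at y = 44 (about 4 mm in) the reading is 4.4 N. Continuing.

>>> send_rows --motion '[{"delta_pos": [0,-0.7,0],"dr": [0,0,0],"grip": 0},{"delta_pos": [0,-1.4,0],"dr": [0,0,0],"grip": 0},{"delta_pos": [0,-2.1,0],"dr": [0,0,0],"grip": 0},{"delta_pos": [0,-2.8,0],"dr": [0,0,0],"grip": 0},{"delta_pos": [0,-3,0],"dr": [0,0,0],"grip": 0}]'

```text
time: 14.58
eef_pos: [0.4885, 0.1725, 0.083]
tcp_rot: [3.1, 0.493, 0.001]
contact_force: [1.4, -7.1, 3.0]
grip_width: 0.083
```

Run:
```python
from st import *
st()
```

```text
t 14.58 rail x,y mm -0.45 46.62 z 0.083 F rail -0.87 -7.24 3.01 grip 7.08
now [0.4885 0.1725 0.083 ] psi 18.07 F [ 1.4 -7.1  3. ] t 14.5833
```

>>> send_rows --motion '[{"delta_pos": [0,-0.7,0],"dr": [0,0,0],"grip": 0},{"delta_pos": [0,-1.4,0],"dr": [0,0,0],"grip": 0},{"delta_pos": [0,-2,0],"dr": [0,0,0],"grip": 0},{"delta_pos": [0,-2,0],"dr": [0,0,0],"grip": 0},{"delta_pos": [0,-2,0],"dr": [0,0,0],"grip": 0}]'

```text
time: 15.0
eef_pos: [0.4879, 0.1742, 0.083]
tcp_rot: [3.1, 0.493, 0.001]
contact_force: [1.2, -7.5, 3.1]
grip_width: 0.086
```

Run:
```python
from st import *
st(); snap('wrist','w11');st();snap('scene','s11'); st()
a=cv2.imread('pics/s11.png')[180:310,280:430]; cv2.imwrite('pics/c11.png',cv2.resize(a,None,fx=4.5,fy=4.5,interpolation=cv2.INTER_CUBIC))
```

```text
t 15.0 rail x,y mm -0.42 48.39 z 0.083 F rail -1.19 -7.49 3.06 grip 7.27
now [0.4879 0.1742 0.083 ] psi 18.06 F [ 1.2 -7.5  3.1] t 15.0
t 15.05 rail x,y mm -0.43 48.38 z 0.083 F rail -0.94 -8.73 3.0 grip 7.25
now [0.4879 0.1741 0.083 ] psi 18.06 F [ 1.8 -8.6  3. ] t 15.05
t 15.1 rail x,y mm -0.43 48.37 z 0.083 F rail -0.63 -6.84 2.03 grip 7.34
now [0.4879 0.1741 0.083 ] psi 18.06 F [ 1.5 -6.7  2. ] t 15.1
```

View pics/w11.png

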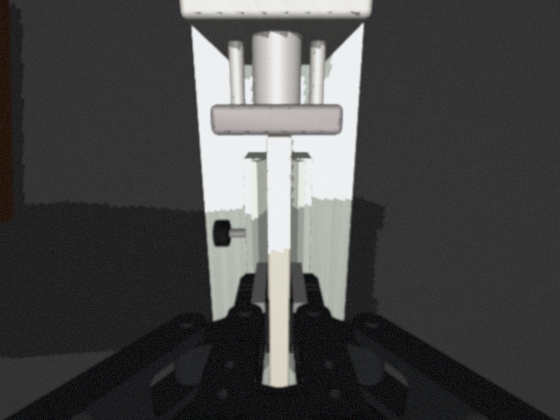

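View pics/c11.png

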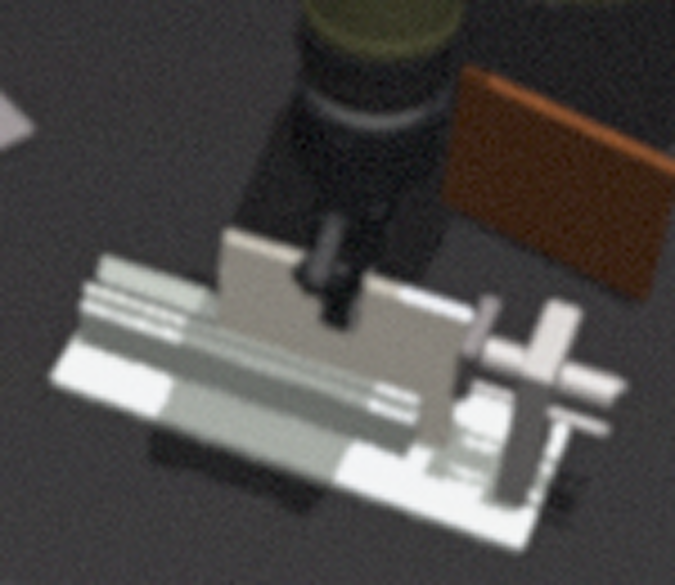

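Run:
```python
from st import *
a=np.radians(18.14); d=np.array([-np.sin(a),np.cos(a)]); O=np.array([.5034,.1283])
for f,lo in (('w10',60),('w11',85)):
    c=load(f); g=c['image'].min(2).astype(float)
    col=g[:,222:240].mean(1) ; col2=g[:,320:336].mean(1)
    print(f,col[lo:lo+60].astype(int)); 
    for r in (0,):
        pass
c=load('w10'); 
for f,rows in (('w10',(81,106)),('w11',(107,132))):
    c=load(f)
    print(f,[round(1e3*d@(onz(c,(276,v),.112)[:2]-O),1) for v in rows])
c=load('w11'); print('post front (151)',1e3*d@(onz(c,(276,18.5),.118)[:2]-O))
```

```text
w10 [215 216 217 218 217 217 217 217 216 215 214 215 217 218 218 214 191 143
 123 135 151 165 177 184 186 187 186 186 185 184 183 182 181 180 179 179
 177 176 175 174 173 172 169 159 143 127 117 105 114 172 227 238 237 237
 237 237 237 237 237 237]
w11 [221 222 222 223 222 222 222 223 222 222 221 219 219 221 222 222 223 219
 201 155 123 130 145 158 173 184 187 188 187 185 185 183 182 180 179 178
 176 175 173 173 171 170 169 166 160 148 132 120 112 125 180 228 237 237
 237 237 237 237 237 237]
w10 [np.float64(118.8), np.float64(111.3)]
w11 [np.float64(127.2), np.float64(119.3)]
post front (151) 151.07443484967857
```

The image gives about 8.2 mm of pad travel and the arm reading 8.4 mm, so roughly 1.6 mm more is needed.

>>> send_rows --motion '[{"delta_pos": [0,-0.6,0],"dr": [0,0,0],"grip": 0},{"delta_pos": [0,-1.2,0],"dr": [0,0,0],"grip": 0},{"delta_pos": [0,-1.7,0],"dr": [0,0,0],"grip": 0},{"delta_pos": [0,-1.7,0],"dr": [0,0,0],"grip": 0},{"delta_pos": [0,-1.7,0],"dr": [0,0,0],"grip": 0}]'

```text
time: 15.52
eef_pos: [0.4875, 0.1755, 0.083]
tcp_rot: [3.1, 0.492, 0.001]
contact_force: [3.8, -9.1, 3.4]
grip_width: 0.088
```

Run:
```python
from st import *
st(); snap('wrist','w12');st()
a=np.radians(18.14); d=np.array([-np.sin(a),np.cos(a)]); O=np.array([.5034,.1283])
def edge(f,lo,hi):
    c=load(f); g=c['image'].min(2).astype(float)[:,222:240].mean(1); 
    dd=np.diff(g[lo:hi]); i=lo+int(dd.argmin()); w=np.abs(np.diff(g)[i-2:i+3]); v=.5+(w*np.arange(i-2,i+3)).sum()/w.sum()
    return v,1e3*d@(onz(c,(231,v),.112)[:2]-O)
for f,lo,hi in (('w10',70,85),('w11',95,112),('w12',95,125)): print(f,edge(f,lo,hi))
```

```text
t 15.52 rail x,y mm -0.45 49.82 z 0.083 F rail 0.8 -9.82 3.4 grip 7.51
now [0.4875 0.1755 0.083 ] psi 18.05 F [ 3.8 -9.1  3.4] t 15.5167
t 15.57 rail x,y mm -0.42 49.8 z 0.083 F rail -0.95 -7.8 2.69 grip 7.13
now [0.4875 0.1755 0.083 ] psi 18.05 F [ 1.5 -7.7  2.7] t 15.5667
w10 (np.float64(76.62629399585921), np.float64(120.09935707317472))
w11 (np.float64(103.67600838135148), np.float64(128.22048462788678))
w12 (np.float64(103.7282838983051), np.float64(129.65621514426093))
```

Pad travel is now about 9.6 mm by image and 9.8 mm by arm, with force around 8 N. Holding still.

>>> send_rows --motion '[{"delta_pos": [0,0,0],"dr": [0,0,0],"grip": 0},{"delta_pos": [0,0,0],"dr": [0,0,0],"grip": 0},{"delta_pos": [0,0,0],"dr": [0,0,0],"grip": 0},{"delta_pos": [0,0,0],"dr": [0,0,0],"grip": 0},{"delta_pos": [0,0,0],"dr": [0,0,0],"grip": 0}]'

```text
time: 15.98
eef_pos: [0.4874, 0.1755, 0.083]
tcp_rot: [3.1, 0.492, 0.001]
contact_force: [2.6, -9.1, 2.1]
grip_width: 0.086
```

>>> send_rows --motion '[{"delta_pos": [0,0,0],"dr": [0,0,0],"grip": 0},{"delta_pos": [0,0,0],"dr": [0,0,0],"grip": 0},{"delta_pos": [0,0,0],"dr": [0,0,0],"grip": 0},{"delta_pos": [0,0,0],"dr": [0,0,0],"grip": 0},{"delta_pos": [0,0,0],"dr": [0,0,0],"grip": 0}]'

```text
time: 16.4
eef_pos: [0.4875, 0.1755, 0.083]
tcp_rot: [3.1, 0.492, 0.001]
contact_force: [2.3, -8.1, 2.6]
grip_width: 0.083
```

>>> send_rows --motion '[{"delta_pos": [0,0,0],"dr": [0,0,0],"grip": 0},{"delta_pos": [0,0,0],"dr": [0,0,0],"grip": 0},{"delta_pos": [0,0,0],"dr": [0,0,0],"grip": 0},{"delta_pos": [0,0,0],"dr": [0,0,0],"grip": 0},{"delta_pos": [0,0,0],"dr": [0,0,0],"grip": 0}]'

```text
time: 16.82
eef_pos: [0.4875, 0.1755, 0.083]
tcp_rot: [3.1, 0.492, 0.001]
contact_force: [1.5, -8.5, 2.8]
grip_width: 0.087
```

>>> send_rows --motion '[{"delta_pos": [0,0,0],"dr": [0,0,0],"grip": 0},{"delta_pos": [0,0,0],"dr": [0,0,0],"grip": 0},{"delta_pos": [0,0,0],"dr": [0,0,0],"grip": 0},{"delta_pos": [0,0,0],"dr": [0,0,0],"grip": 0},{"delta_pos": [0,0,0],"dr": [0,0,0],"grip": 0}]'

```text
time: 17.23
eef_pos: [0.4874, 0.1755, 0.083]
tcp_rot: [3.1, 0.492, 0.001]
contact_force: [2.7, -8.1, 3.7]
grip_width: 0.084
```

>>> send_rows --motion '[{"delta_pos": [0,0,0],"dr": [0,0,0],"grip": 0},{"delta_pos": [0,0,0],"dr": [0,0,0],"grip": 0},{"delta_pos": [0,0,0],"dr": [0,0,0],"grip": 0},{"delta_pos": [0,0,0],"dr": [0,0,0],"grip": 0},{"delta_pos": [0,0,0],"dr": [0,0,0],"grip": 0}]'

```text
time: 17.65
eef_pos: [0.4875, 0.1755, 0.083]
tcp_rot: [3.1, 0.492, 0.001]
contact_force: [2.5, -8.1, 2.6]
grip_width: 0.086
```

>>> send_rows --motion '[{"delta_pos": [0,0,0],"dr": [0,0,0],"grip": 0},{"delta_pos": [0,0,0],"dr": [0,0,0],"grip": 0},{"delta_pos": [0,0,0],"dr": [0,0,0],"grip": 0},{"delta_pos": [0,0,0],"dr": [0,0,0],"grip": 0},{"delta_pos": [0,0,0],"dr": [0,0,0],"grip": 0}]'

```text
time: 18.07
eef_pos: [0.4875, 0.1755, 0.083]
tcp_rot: [3.1, 0.492, 0.001]
contact_force: [1.6, -8.8, 3.0]
grip_width: 0.083
```

>>> send_rows --motion '[{"delta_pos": [0,0,0],"dr": [0,0,0],"grip": 0},{"delta_pos": [0,0,0],"dr": [0,0,0],"grip": 0},{"delta_pos": [0,0,0],"dr": [0,0,0],"grip": 0},{"delta_pos": [0,0,0],"dr": [0,0,0],"grip": 0},{"delta_pos": [0,0,0],"dr": [0,0,0],"grip": 0}]'

```text
time: 18.48
eef_pos: [0.4875, 0.1755, 0.083]
tcp_rot: [3.1, 0.492, 0.001]
contact_force: [2.8, -8.5, 2.9]
grip_width: 0.081
```

>>> send_rows --motion '[{"delta_pos": [0,0,0],"dr": [0,0,0],"grip": 0},{"delta_pos": [0,0,0],"dr": [0,0,0],"grip": 0},{"delta_pos": [0,0,0],"dr": [0,0,0],"grip": 0},{"delta_pos": [0,0,0],"dr": [0,0,0],"grip": 0},{"delta_pos": [0,0,0],"dr": [0,0,0],"grip": 0}]'

```text
time: 18.9
eef_pos: [0.4875, 0.1755, 0.083]
tcp_rot: [3.1, 0.492, 0.001]
contact_force: [2.5, -8.1, 2.3]
grip_width: 0.086
```

>>> send_rows --motion '[{"delta_pos": [0,0,0],"dr": [0,0,0],"grip": 0},{"delta_pos": [0,0,0],"dr": [0,0,0],"grip": 0},{"delta_pos": [0,0,0],"dr": [0,0,0],"grip": 0},{"delta_pos": [0,0,0],"dr": [0,0,0],"grip": 0},{"delta_pos": [0,0,0],"dr": [0,0,0],"grip": 0}]'

```text
time: 19.32
eef_pos: [0.4875, 0.1755, 0.083]
tcp_rot: [3.1, 0.492, 0.001]
contact_force: [2.1, -7.7, 3.6]
grip_width: 0.087
```

>>> send_rows --motion '[{"delta_pos": [0,0,0],"dr": [0,0,0],"grip": 0},{"delta_pos": [0,0,0],"dr": [0,0,0],"grip": 0},{"delta_pos": [0,0,0],"dr": [0,0,0],"grip": 0},{"delta_pos": [0,0,0],"dr": [0,0,0],"grip": 0},{"delta_pos": [0,0,0],"dr": [0,0,0],"grip": 0}]'

```text
time: 19.73
eef_pos: [0.4875, 0.1755, 0.083]
tcp_rot: [3.1, 0.492, 0.001]
contact_force: [3.3, -8.6, 2.8]
grip_width: 0.083
```

Run:
```python
from st import *
st(); snap('wrist','w13');snap('top','t13');st()
a=np.radians(18.14); d=np.array([-np.sin(a),np.cos(a)]); O=np.array([.5034,.1283])
c=load('w13'); g=c['image'].min(2).astype(float)[:,222:240].mean(1); 
i=95+int(np.diff(g[95:125]).argmin()); w=np.abs(np.diff(g)[i-2:i+3]); v=.5+(w*np.arange(i-2,i+3)).sum()/w.sum()
print(v,1e3*d@(onz(c,(231,v),.112)[:2]-O)-120.1)
```

```text
t 19.73 rail x,y mm -0.43 49.82 z 0.083 F rail 0.46 -9.23 2.76 grip 7.07
now [0.4875 0.1755 0.083 ] psi 18.05 F [ 3.3 -8.6  2.8] t 19.7333
t 19.83 rail x,y mm -0.44 49.8 z 0.083 F rail -0.32 -7.87 2.87 grip 7.31
now [0.4875 0.1755 0.083 ] psi 18.05 F [ 2.1 -7.6  2.9] t 19.8333
103.73807026743577 9.547082954294751
```

View pics/t13.png

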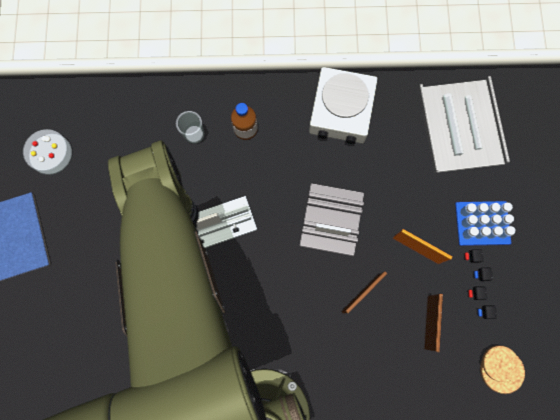

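View pics/w13.png

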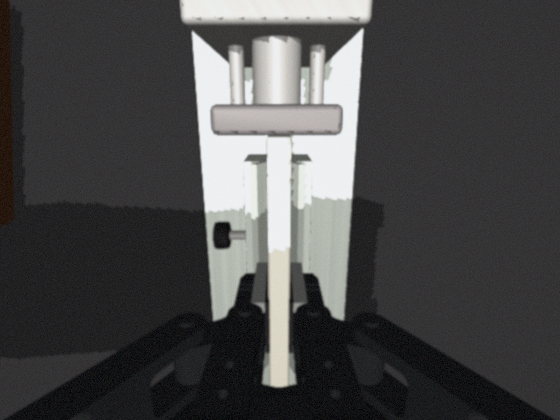

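The top view shows the small panel (333,229), bottle (243,120) and beaker (190,127) where they were. In the wrist view the panel end (280,135) sits against the pad, with the post clear behind it. The push stayed steady for 4 s, so I'm handing in.

Run:
```python
from st import *
print(r.hand_in()); st()
```

```text
the job is handed in; nothing more can be done
None
the job is handed in; nothing more can be done
```

I took the larger white panel from the rack and lowered it upright into the slot, ending about 50 mm short of the pad. I then slid it against the stop, held it still for about 4 s, and handed in while still gripping it.

My last checks:
- **Seating:** the tool height held at 0.083 m, which matches the panel resting on the slot floor, with a light downward push of about 3 N.
- **Pad travel:** 9.8 mm from the arm's position and about 9.5 mm from the wrist camera. That is half way, well short of the 20 mm end.
- **Push:** readings ranged from about 8 to 9 N. This is slightly above the 7.9 N the spring should give, probably because it includes some sliding friction and sensor noise.
- **Overshoot:** on the first fast slide the arm went about 2 mm past its target, still about 8 mm short of the pad. The rest was done in small steps.
- **Everything else:** the small panel, bottle and beaker are where they were, and the job took 19.8 s of the 61 s.

No check failed.

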